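# Turn the coffee corner's reversible sign and bolt it again

## Task

Open the coffee corner for the guests, who stand on the side away from you: draw the slide bolt that locks the sign board, spin the board half a turn about its axle so that the face with the cup looks at the guests, and shoot the bolt fully home in the board again, rocking the board a little until you feel it go in. Never force the bolt, and leave the cups, tamper, canister, milk pitcher and spoon rest standing where they are.

Things in the scene. Friction and masses are not known exactly. Their poses are not given: they have to be found in the camera images.
- sign_stand: dark steel stand of the sign, screwed to the counter. Origin on the counter below the middle of the board; +x to the guests, +y along the axle towards the bolt, +z up. Base plate 130 x 240 x 8 mm (y -105 to 135 mm). One pillar, 24 x 18 mm (x, y) at y = 97 to 115 mm, up to z = 169 mm, carries the axle; the board's other end is free.
- axle_mid (a point): middle of the fixed axle (stand x = y = 0, z = 130 mm), inside the board; axes like the stand's. The balanced board turns about the stand's y through this point, endlessly, either way, with no click or stop; an even rub (about 1 N at its edge) keeps it where it is left. Upright it spans z = 65 to 195 mm; it sweeps 67 mm round the axle.
- cup_face (a point): centre of the cup face of the walnut board: flat, 30 mm thick, 180 mm along the axle (y = -90 to 90 mm), 130 mm high, 400 g. Axes of the board: -x out of the cup face, x out of the face with ring and bar, y along the axle, z up at the start. The point is 15 mm from the axle. At the start the cup face looks to stand -x, its inlaid cup upside down, and the ring face to the guests.
- bolt_hole (a point): pocket for the bolt after the half turn, in the board's edge by the pillar (board y = 90, z = -48 mm; its twin at z = 48 holds the bolt now). Its brass keeper, hole 13 mm wide, is screwed through slots up to 5.5 mm off centre either way along board x, unseen: the bolt goes in at some lean within 8 degrees of upright, to be felt for, 1.8 degrees either way; else it stops on the edge, 14 mm drawn.
- bolt_knob (a point): grip point on the bolt's upright knob, 30 mm above the bolt's axis (stand z = 208 mm; the board's top edge is at 195 mm); axes like the stand's. Round stem 14 mm in diameter up to z = 218 mm, black ball 18 mm in diameter on top up to z = 229 mm. With the bolt home it is at stand x = 0, y = 126 mm.
- bolt (a joint): how far the slide bolt (chrome rod 10 mm in diameter along the stand's y, at z = 178 mm) is drawn, m: 0 home, its nose 14 mm inside the board; 0.028 drawn against its stop; it is drawn towards stand +y. The board is free from 0.016. It rubs with 3 N and stays where left. At the start home or up to 4 mm short of it.
- bolt_plate (a point): middle of the top face of the steel bolt plate on the pillar's head (stand y = 142 mm, z = 169 mm); axes like the stand's. Plate 30 x 92 mm (x, y), y = 96 to 188 mm. On it two fixed guide blocks 22 mm wide, y = 98 to 114 and 170 to 186 mm, tops at z = 186 mm, with the knob moving between and above them.
- cup_a: speckled ceramic cup without handle, 82 mm across, 75 mm high, loose; origin under its centre
- cup_b: speckled ceramic cup like the other, 82 mm across, 75 mm high, loose; origin under its centre
- tamper: chrome coffee tamper, 58 mm across the foot, 122 mm high, standing on its foot; origin under its centre
- canister: green glass canister with a wooden lid, 94 mm across, 160 mm high; origin under its centre
- pitcher: steel milk pitcher, 86 mm across, 95 mm high, handle to its +y (reaches 68 mm); origin under its centre
- spoon_rest: flat black silicone spoon rest, 85 x 85 x 12 mm; origin under its centre

How it is judged:
By the outcome, as a careful person would: the job done as asked, in the order asked, and still so for the second after the job is handed in, with the robot touching nothing.
It also fails if it takes over 72 s, if anything falls off the work surface, if the arm or the gripper's body presses on something with over 40 N, if the wrist force passes 120 N, or if a joint passes its speed limit or range.

## Robot

A 6-joint arm with a two-finger parallel gripper is mounted at the origin on the work surface. World frame = base frame: x ahead of the robot, y to its left, z up, the work surface at z = 0. Lengths are in m, angles in rad, forces in N, time in s.
With the tool pointing down it reaches from about 0.275 to 0.85 m from the base axis. Payload 5.2 kg.
Tool frame: the origin (TCP) lies at the very end of the fingers, on their centre line; the grasp point (between the pads) lies r.grip_point_offset behind it (r.grip_point_offset is the distance from the TCP to the grasp point, in m); z points along the fingers, y is the line along which they close (so a half turn about z gives the same grasp; the last joint's range is limited). The gripper opens to 85 mm and grips with 20 to 120 N. Pads are 22 mm wide; open, the fingers measure 114 mm over their backs; the gripper's body (76 mm by 85 mm) begins 54 mm behind the grasp point. The pads swing forward as they close: fully open they stand 13 mm farther back than shut.
Start: joints at [1.022, 0.259, 1.535, -0, 1.348, -0.203], TCP at [0.186, 0.517, 0.231] pointing down, gripper open.
Joint ranges: [-3.14, 3.14], [-0.91, 2.08], [0.19, 2.58], [-1.22, 4.36], [0.22, 2.71], [-3.12, 3.12]. Speed limits (rad/s): [2.57, 2.57, 3.14, 3.14, 3.14, 3.14].

## Interface

Orientations are given as a unit quaternion [x, y, z, w].
In Python, from workcell import r gives the robot as it stands.
- The arm moves only by the tool drive_tool, never from a script. Its argument "motion" is one flat list of numbers, 5 for each row, row after row: the finger opening in mm, from 0 to 85.4, then the shift along the tool's x, y, z in units of 30 mm (1.0 is 30 mm), then the turn about the tool's z in units of 5 degrees (1.0 is 5 degrees). A call has 1 to 20 rows; each row shifts and turns the commanded pose from where the row before left it, along the tool's axes as they then stand; what a row does not reach is not made up. A row lasts 1/8 s, in which the tool goes at most 62.5 mm and 10.7 degrees, less where a joint would pass 70% of its speed; a pose out of reach is approached as far as the arm can. A call is refused whole if a number of a shift passes 1 or a number of a turn 1, either way. A call with a gripper value outside its range is refused whole. The fingers move at their own pace and stop on an object; the grip force is fixed at half the most. Time passes only in rows, so rows that do not move let the fingers close. It gives the time, the measured TCP pose, the force, the opening and the grip force at its end, in the units of the state.
- r.observe(): the state, without advancing time (a new reading comes with each control period).
- r.camera(name): name is "scene" or "top" or "wrist"; returns a dict with "pixels" (480x640x3 uint8, red, green, blue), "camera_matrix" (3x3 intrinsics, pixels), "view" (4x4, takes a point from world to camera coordinates). Camera axes: x right, y down, z forward; pixel columns grow to the right and rows downward; lengths in m; the calibration is good to about 2 mm. A picture is of the moment at which its call begins. There is no depth.
- r.sign_off(): hands the job in; it is judged then, once.
The state is a dict: "clock": time; "q": joint angles; "joint_velocities": joint speeds; "effort": joint torques, N m; "tool_pos": TCP position; "tcp_rot": TCP orientation; "ft_force": force on the tool from outside, world axes, zero at the start; "wrist_torque": the same for the moment, N m; "finger_gap": opening from 0.0 (shut) to 1.0 (fully open); "finger_force": force on a finger pad.
Only numpy, scipy, OpenCV 4.12 (cv2) and the standard library are available. Lean on these libraries where they do the work, as an engineer would, in place of code of your own. Each camera call takes 0.05 s, during which the arm holds its last target. There are 200 camera calls.

## Working session

There is one attempt and no reset: what is moved stays moved. The work goes in short steps, Python scripts to look and compute and a tool call to move; the robot and the scene stay as the last step left them, time stands still between calls to the robot, and variables do not carry over. Pictures are saved under pics/ and viewed, at most 10 in all, crops included, and the job is handed in when it is done.

Besides the shell and the picture viewer there is one more tool, called after "Call:" as a command line: name --argument value ..., lists and objects as JSON in quotes. drive_tool: Moves the arm, as the interface text tells. Its arguments: {"type":"object","properties":{"motion":{"type":"array","items":{"type":"number"}}},"required":["motion"]}

```bash
mkdir -p pics && ls
python3 - <<'E'
from workcell import r
import cv2,numpy as np
for n in("scene","top"):
    c=r.camera(n); cv2.imwrite(f"pics/{n}0.png",c["pixels"][:,:,::-1]); np.savez(f"pics/{n}0.npz",K=c["camera_matrix"],V=c["view"]); print(n,c["camera_matrix"].round(1).tolist(),c["view"].round(3).tolist())
print(r.grip_point_offset,r.observe())
E
```

```text
pics
scene [[479.6, 0.0, 321.4], [0.0, 479.6, 235.6], [0.0, 0.0, 1.0]] [[0.328, 0.944, 0.021, -0.183], [0.591, -0.188, -0.784, -0.202], [-0.737, 0.27, -0.62, 1.328], [0.0, 0.0, 0.0, 1.0]]
top [[533.1, 0.0, 316.0], [0.0, 533.1, 239.2], [0.0, 0.0, 1.0]] [[0.006, -1.0, 0.01, -0.002], [-0.997, -0.006, -0.079, 0.588], [0.079, -0.01, -0.997, 0.949], [0.0, 0.0, 0.0, 1.0]]
0.0187 {'clock': 0.1, 'q': array([ 1.02217352e+00,  2.59268390e-01,  1.53598165e+00, -5.09237769e-05,
        1.34799000e+00, -2.02818346e-01]), 'joint_velocities': array([-7.67748988e-04, -1.09984862e-03, -2.67236191e-03, -3.03496099e-04,
       -1.63402415e-05,  5.90078747e-05]), 'effort': array([ 2.33622610e-03, -4.46970999e+01, -2.91247147e+01, -3.40515007e-04,
        6.26133231e-03,  2.73972512e-05]), 'tool_pos': array([0.18617469, 0.5170244 , 0.23055554]), 'tcp_rot': array([ 1.72036406e-01,  9.85090248e-01, -7.75345338e-04, -2.79152340e-04]), 'ft_force': array([-0.00120234, -0.21227796,  0.60037977]), 'wrist_torque': array([0.0106643 , 0.00660796, 0.04113134]), 'finger_force': 0.0, 'finger_gap': 0.9996481859222577}
```

View pics/scene0.png

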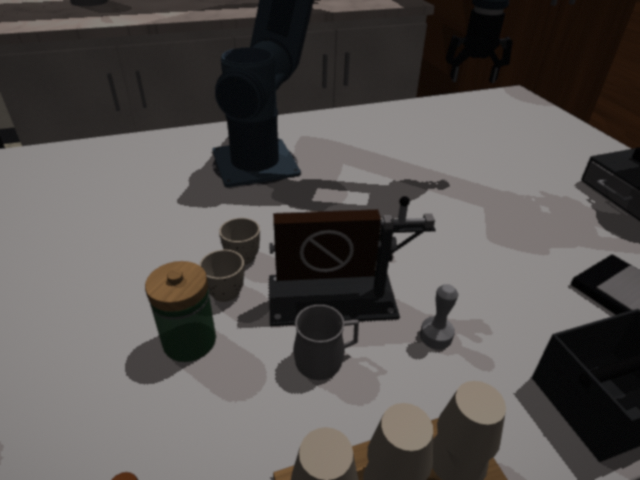

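View pics/top0.png

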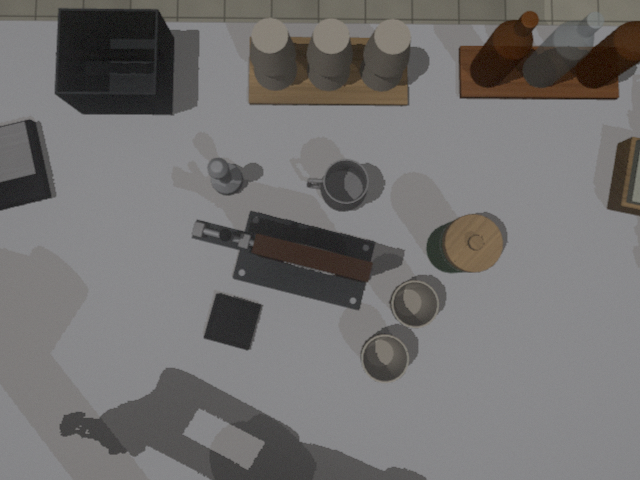

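The scene view (from the guest side) shows the ring face, with the bolt and its knob at (404,202). In the top view the base plate corners are near (250,212), (375,240), (361,308) and (235,278), and the knob is at (225,235). Next I fit the stand pose and enlarge a crop to check it.

```bash
cat > h.py <<'E'
import numpy as np,cv2
from scipy.optimize import least_squares
def load(n):
    d=np.load(f"pics/{n}.npz"); return d["K"],d["V"]
def proj(K,V,P):
    p=(V[:3,:3]@np.atleast_2d(P).T+V[:3,3:]); p=K@p; return (p[:2]/p[2]).T
def s2w(s,P):
    P=np.atleast_2d(P); c,n=np.cos(s[2]),np.sin(s[2])
    return np.c_[s[0]+c*P[:,0]-n*P[:,1],s[1]+n*P[:,0]+c*P[:,1],P[:,2]]
E
python3 - <<'E'
from h import *
B=np.array([[.065,.135,.008],[.065,-.105,.008],[-.065,-.105,.008],[-.065,.135,.008],[0,.126,.229]])
px=np.array([[250,212],[375,240],[361,308],[235,278],[225,234]])
K,V=load("top0"); Ks,Vs=load("scene0")
Bs=np.array([[.065,.135,.008],[.065,-.105,.008],[0,.126,.220],[.015,.09,.195],[.015,-.09,.195]]);ps=np.array([[397,314],[270,320],[404,202],[379,212],[275,214]])
f=lambda s:np.r_[(proj(K,V,s2w(s,B))-px).ravel(),(proj(Ks,Vs,s2w(s,Bs))-ps).ravel()]
o=least_squares(f,[.5,0,0],loss="soft_l1"); print(o.x,np.degrees(o.x[2]),f(o.x).reshape(-1,2).round(1).tolist())
np.save("s.npy",o.x); s=o.x
def back(u,v,z):
    d=np.linalg.inv(K)@[u,v,1]; R=V[:3,:3]; C=-R.T@V[:3,3]; d=R.T@d; return C+d*(z-C[2])/d[2]
for n,u,v,z in(("cupA",415,303,.075),("cupB",385,358,.075),("tamper",219,169,.115),("canister",477,241,.16),("pitcher",346,184,.095),("spoon",233,321,.012)): 
    w=back(u,v,z); c,n_=np.cos(s[2]),np.sin(s[2]); d=w[:2]-s[:2]; print(n,w.round(3),"stand",(c*d[0]+n_*d[1]).round(3),(-n_*d[0]+c*d[1]).round(3))
for n,m in(("top0",(140,180,260,150)),("scene0",(250,180,200,150))):
    im=cv2.imread(f"pics/{n}.png"); KK,VV=load(n)
    x,y,w,h=m; im=cv2.resize(im[y:y+h,x:x+w],None,fx=3,fy=3,interpolation=2)
    PP=np.r_[B,Bs,[[.015,.188,.169],[-.015,.188,.169],[-.015,.09,.195],[-.015,-.09,.195]]]
    for q in proj(KK,VV,s2w(s,PP)): cv2.circle(im,tuple(int(t) for t in (q-[x,y])*3+1),3,(0,255,0),1)
    cv2.imwrite(f"pics/{n}c.png",cv2.convertScaleAbs(im,alpha=1.7,beta=15))
a=cv2.imread("pics/top0c.png");b=cv2.imread("pics/scene0c.png"); w=780
E
```

```text
[ 0.54778325  0.00849325 -0.2276582 ] -13.043853825517209 [[-0.8, -1.4], [0.1, 0.5], [-1.7, 1.2], [-2.8, 0.9], [1.7, 1.5], [3.5, 1.5], [-0.4, 4.4], [-2.3, -1.5], [1.9, 6.8], [-2.1, 9.9]]
cupA [ 0.475 -0.168  0.075] stand -0.031 -0.189
cupB [ 0.382 -0.117  0.075] stand -0.133 -0.159
tamper [0.697 0.164 0.115] stand 0.11 0.185
canister [ 0.576 -0.25   0.16 ] stand 0.086 -0.246
pitcher [ 0.677 -0.049  0.095] stand 0.139 -0.027
spoon [0.439 0.151 0.012] stand -0.139 0.114
```

View pics/top0c.png

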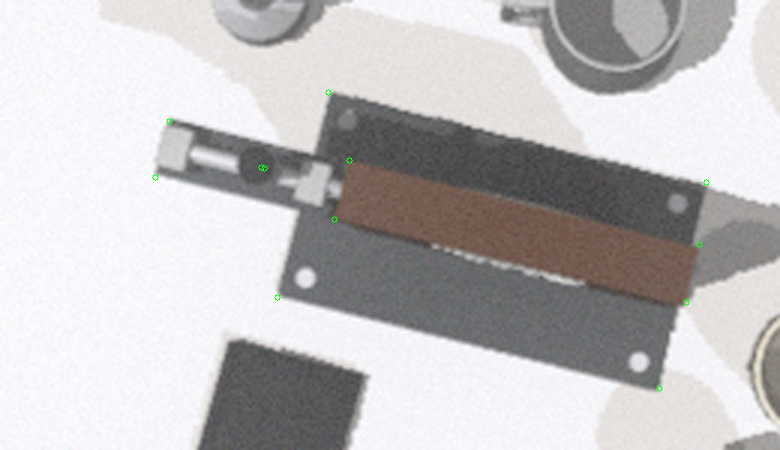

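The overlay fits to about 1–2 px, so the stand is at (0.548, 0.008) with yaw −13.0°. The knob sits slightly towards +y, so the bolt is a little short of home. I will turn the tool so its y axis lies along stand +x and its x axis along stand +y.

Call:
drive_tool --motion '[60,0,0,-1,1,60,0,0,-1,1,60,0,0,0,1,60,0,0,0,1,60,0,0,0,1,60,0,0,0,1,60,0,0,0,1,60,0,0,0,1,60,0,0,0,1,60,0,0,0,1,60,0,0,0,1,60,0,0,0,1,60,0,0,0,1,60,0,0,0,1,60,0,0,0,1,60,0,0,0,1,60,0,0,0,0.65,60,0,0,0,0]'

```text
clock: 2.35
tool_pos: [0.1863, 0.5173, 0.2909]
tcp_rot: [0.783, 0.622, -0.0, 0.0]
ft_force: [1.1, 0.1, 0.1]
finger_gap: 0.703
finger_force: 0.0
```

```bash
cat >> h.py <<'E'
def tool():
    from workcell import r
    from scipy.spatial.transform import Rotation as R
    s=np.load("s.npy"); o=r.observe(); M=R.from_quat(o["tcp_rot"]).as_matrix(); p=o["tool_pos"]
    c,n=np.cos(s[2]),np.sin(s[2]); S=np.array([[c,-n,0],[n,c,0],[0,0,1]])
    ps=S.T@(p-[s[0],s[1],0]); A=S.T@M; f=S.T@o["ft_force"]
    print("t %.2f stand mm"%o["clock"],(ps*1e3).round(1),"yaw err deg %.2f"%np.degrees(np.arctan2(A[1,1],A[0,1])),"F",f.round(1),"gap %.1f"%(o["finger_gap"]*85.4),"ff %.1f"%o["finger_force"])
    return ps,A
def go(x,y,z):
    ps,A=tool(); print("->",(x,y,z),"units",(A.T@(np.array([x,y,z])/1e3-ps)/.03).round(2))
E
python3 -c "
from h import *
go(0,128,265)"
```

```text
t 2.35 stand mm [-467.   414.   290.9] yaw err deg 0.01 F [1.  0.4 0.1] gap 60.1 ff 0.0
-> (0, 128, 265) units [-9.54 15.57  0.87]
```

Call:
drive_tool --motion '[50,-0.6,0.9,0,0,50,-0.6,0.9,0,0,50,-0.6,0.9,0,0,50,-0.6,0.9,0,0,50,-0.6,0.9,0,0,50,-0.6,0.9,0,0,50,-0.6,0.9,0,0,50,-0.6,0.9,0,0,50,-0.6,0.9,0,0,50,-0.6,0.9,0,0,50,-0.6,0.9,0,0,50,-0.6,0.9,0,0,50,-0.6,0.9,0,0,50,-0.6,0.9,0,0,50,-0.6,0.9,0,0,50,-0.54,0.9,0,0,50,0,0.9,0,0,50,0,0.27,0,0,50,0,0,0,0,50,0,0,0,0]'

```text
clock: 4.85
tool_pos: [0.5758, 0.1337, 0.2914]
tcp_rot: [0.783, 0.623, -0.0, -0.0]
ft_force: [-0.4, 0.1, -0.1]
finger_gap: 0.584
finger_force: 0.0
```

Run:
```python
from h import *
from workcell import r
go(0,128,190)
c=r.camera("wrist"); im=np.ascontiguousarray(c["pixels"][:,:,::-1]); s=np.load("s.npy")
im=cv2.convertScaleAbs(im,alpha=1.6,beta=15)
for P in([0,.126,.229],[0,.130,.229],[.011,.17,.186],[-.011,.17,.186],[.011,.186,.186],[-.011,.186,.186],[.015,.09,.195],[-.015,.09,.195],[.011,.098,.186],[-.011,.114,.186]):
    q=proj(c["camera_matrix"],c["view"],s2w(s,np.array(P)))[0]; print(P,q.round(0)); 
    if abs(q).max()<2000: cv2.circle(im,tuple(int(t) for t in q),4,(0,255,0),1)
cv2.imwrite("pics/w1.png",im)
```

```text
t 4.85 stand mm [ -0.9 128.3 291.4] yaw err deg 0.04 F [-0.5  0.  -0.1] gap 49.9 ff 0.0
-> (0, 128, 190) units [-0.01  0.03  3.38]
[0, 0.126, 0.229] [327. 255.]
[0, 0.13, 0.229] [327. 249.]
[0.011, 0.17, 0.186] [343. 174.]
[-0.011, 0.17, 0.186] [311. 174.]
[0.011, 0.186, 0.186] [343. 150.]
[-0.011, 0.186, 0.186] [310. 150.]
[0.015, 0.09, 0.195] [347. 288.]
[-0.015, 0.09, 0.195] [306. 288.]
[0.011, 0.098, 0.186] [341. 273.]
[-0.011, 0.114, 0.186] [311. 252.]
```

View pics/w1.png

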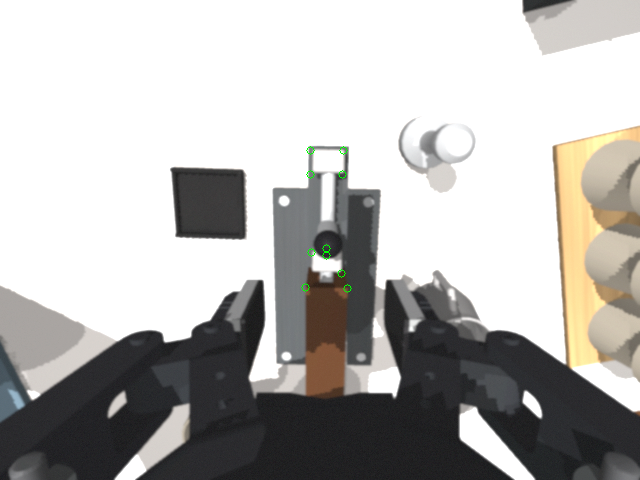

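The wrist view shows the ball at (327,243), laterally centred and at stand y of about 130–133. The fingers straddle it cleanly, so I descend and grip.

Call:
drive_tool --motion '[50,0.05,0.03,1,0,50,0,0,1,0,50,0,0,1,0,50,0,0,0.33,0,50,0,0,0,0,5,0,0,0,0,5,0,0,0,0,5,0,0,0,0,5,0,0,0,0,5,0,0,0,0,5,0,0,0,0]'

```text
clock: 6.28
tool_pos: [0.5781, 0.1346, 0.1929]
tcp_rot: [0.783, 0.622, 0.001, 0.0]
ft_force: [-3.0, 1.0, 6.7]
finger_gap: 0.177
finger_force: 58.3
```

```bash
python3 -c "
from h import *
go(0,156,191)"
```

```text
t 6.28 stand mm [  1.1 129.7 192.9] yaw err deg -0.01 F [-3.1  0.3  6.7] gap 15.1 ff 58.3
-> (0, 156, 191) units [ 0.88 -0.04  0.06]
```

Call:
drive_tool --motion '[5,0.1,0,0,0,5,0.15,0,0,0,5,0.15,0,0,0,5,0.15,0,0,0,5,0.15,0,0,0,5,0,0,0,0,5,0,0,0,0]'

```text
clock: 7.15
tool_pos: [0.583, 0.1548, 0.1929]
tcp_rot: [0.783, 0.622, 0.001, 0.001]
ft_force: [-2.4, -0.9, 5.3]
finger_gap: 0.172
finger_force: 58.3
```

```bash
python3 -c "
from h import *
go(0,156,191)"
```

```text
t 7.15 stand mm [  1.3 150.5 192.9] yaw err deg -0.02 F [-2.1 -1.4  5.3] gap 14.7 ff 58.3
-> (0, 156, 191) units [ 0.18 -0.04  0.06]
```

Call:
drive_tool --motion '[5,0.06,0,0,0,5,0.05,0,0,0,5,0,0,0,0]'

```text
clock: 7.52
tool_pos: [0.5838, 0.1576, 0.1929]
tcp_rot: [0.783, 0.622, 0.0, 0.001]
ft_force: [-1.8, -1.3, 6.0]
finger_gap: 0.179
finger_force: 58.3
```

Call:
drive_tool --motion '[5,0.04,0,0,0,5,0,0,0,0]'

```text
clock: 7.78
tool_pos: [0.5839, 0.1582, 0.1929]
tcp_rot: [0.783, 0.622, -0.0, 0.001]
ft_force: [-3.1, -2.5, 6.2]
finger_gap: 0.172
finger_force: 58.3
```

Call:
drive_tool --motion '[5,0.04,0,0,0,5,0,0,0,0]'

```text
clock: 8.02
tool_pos: [0.5839, 0.1582, 0.1929]
tcp_rot: [0.783, 0.622, -0.001, 0.002]
ft_force: [-4.7, -7.6, 6.9]
finger_gap: 0.174
finger_force: 58.4
```

```bash
python3 -c "
from h import *
go(0,156,191)"
```

```text
t 8.03 stand mm [  1.4 154.  192.9] yaw err deg -0.04 F [-2.8 -8.5  6.9] gap 14.9 ff 58.4
-> (0, 156, 191) units [ 0.07 -0.05  0.06]
```

The bolt is against its stop at y = 154, which is exactly 28 mm drawn, so drawn = y − 126 in my frame. I release, go to the guest side of the board and close the fingers.

Call:
drive_tool --motion '[50,-0.05,0,0,0,50,0,0,0,0,50,0,0,0,0,50,0,0,-0.7,0,50,0,0,-0.7,0,50,0,0,-0.6,0,0,-0.9,0.2,0,0,0,-0.9,0.2,0,0,0,-0.9,0.2,0,0,0,-0.9,0.2,0,0,0,-0.9,0.2,0,0,0,-0.9,0.2,0,0,0,-0.8,0.2,0,0,0,0,0.1,0,0,0,0,0,0,0]'

```text
clock: 9.9
tool_pos: [0.5856, -0.032, 0.2512]
tcp_rot: [0.783, 0.622, 0.0, -0.0]
ft_force: [0.2, 0.6, -0.6]
finger_gap: -0.005
finger_force: 0.0
```

```bash
python3 -c "
from h import *
go(43,-34,155)"
```

```text
t 9.90 stand mm [ 46.  -30.9 251.2] yaw err deg -0.02 F [ 0.1  0.6 -0.6] gap -0.5 ff 0.0
-> (43, -34, 155) units [-0.11 -0.1   3.21]
```

Call:
drive_tool --motion '[0,0,0,1,0,0,0,0,1,0,0,0,0,1,0,0,0,0,0.2,0,0,0,-0.3,0,0,0,0,-0.3,0,0,0,0,-0.2,0,0,0,0,-0.2,0,0,0,0,-0.2,0,0,0,0,-0.2,0,0,0,0,-0.2,0,0,0,0,-0.2,0,0,0,0,-0.2,0,0,0,0,-0.2,0,0,0,0,-0.3,0,0,0,0,-0.3,0,0,0,0,-0.3,0,0,0,0,0,0,0]'

```text
clock: 12.15
tool_pos: [0.4936, -0.011, 0.1553]
tcp_rot: [0.783, 0.622, -0.0, -0.001]
ft_force: [-0.2, 0.3, -0.2]
finger_gap: -0.0
finger_force: 0.0
```

Run:
```python
from h import *
from workcell import r
go(-38,-31,128)
cv2.imwrite("pics/s2.png",cv2.convertScaleAbs(r.camera("scene")["pixels"][150:350,200:470,::-1],alpha=1.6,beta=15))
```

```text
t 12.15 stand mm [-48.4 -31.3 155.3] yaw err deg -0.01 F [-0.2  0.3 -0.2] gap -0.0 ff 0.0
-> (-38, -31, 128) units [0.01 0.35 0.91]
```

View pics/s2.png

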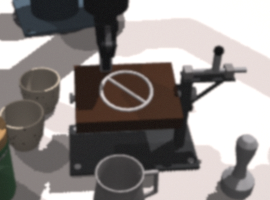

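The board now lies nearly flat with the ring face up and its original top edge at −x. Next I push that edge down.

Call:
drive_tool --motion '[0,0,0.1,0.2,0,0,0,0.1,0.2,0,0,0,0.05,0.2,0,0,0,0.05,0.2,0,0,0,0,0.2,0,0,0,0,0.2,0,0,0,0,0,0]'

```text
clock: 13.08
tool_pos: [0.5043, -0.0137, 0.1191]
tcp_rot: [0.783, 0.622, 0.0, 0.0]
ft_force: [-0.8, 0.9, -0.3]
finger_gap: -0.004
finger_force: 0.0
```

Run:
```python
from h import *
from workcell import r
go(90,-31,150)
cv2.imwrite("pics/s3.png",cv2.convertScaleAbs(r.camera("scene")["pixels"][150:350,200:470,::-1],alpha=1.6,beta=15))
```

```text
t 13.07 stand mm [-37.4 -31.5 119.1] yaw err deg -0.03 F [-0.9  0.7 -0.3] gap -0.4 ff 0.0
-> (90, -31, 150) units [ 0.02  4.25 -1.03]
```

View pics/s3.png

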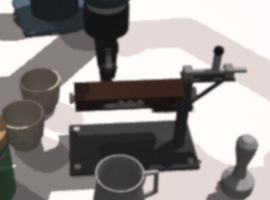

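The guest-side edge is raised, about 40° past flat. I go over the board and push that edge back to −x.

Call:
drive_tool --motion '[0,0,0,-1,0,0,0,0,-1,0,0,0,0,-1,0,0,0,0,-1,0,0,0,0.9,0,0,0,0,0.9,0,0,0,0,0.9,0,0,0,0,0.9,0,0,0,0,0.8,0,0,0,0,0,1,0,0,0,0,1,0,0,0,0,0.9,0,0,0,0,0,0,0,0,-0.3,0,0,0,0,-0.3,0,0,0,0,-0.3,0,0,0,0,-0.3,0,0,0,0,-0.2,0,0,0,0,0,0,0]'

```text
clock: 15.5
tool_pos: [0.5996, -0.0357, 0.1592]
tcp_rot: [0.783, 0.622, 0.007, 0.009]
ft_force: [15.0, -2.7, 12.7]
finger_gap: 0.001
finger_force: 7.7
```

Run:
```python
from h import *
from workcell import r
go(35,-31,180)
cv2.imwrite("pics/s4.png",cv2.convertScaleAbs(r.camera("scene")["pixels"][150:350,200:470,::-1],alpha=1.6,beta=15))
```

```text
t 15.50 stand mm [ 60.4 -31.4 159.2] yaw err deg -0.05 F [15.2  0.8 12.7] gap 0.1 ff 7.7
-> (35, -31, 180) units [ 0.01 -0.83 -0.71]
```

View pics/s4.png

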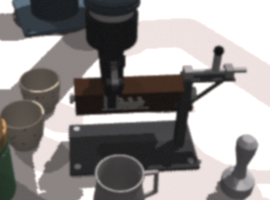

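The finger met the slanted end face and pushed through the axle (about 20 N), which gives no torque. I will back off, go lower so the flank catches the lower corner, then move up and inward so friction helps lift it.

Call:
drive_tool --motion '[0,0,0.5,0,0,0,0,0.5,0,0,0,0,0,0.5,0,0,0,0,0.1,0,0,0,-0.4,0,0,0,0,-0.3,0,0,0,0,-0.15,0,0,0,0,-0.1,-0.2,0,0,0,-0.1,-0.2,0,0,0,-0.1,-0.2,0,0,0,0,0,0]'

```text
clock: 16.92
tool_pos: [0.5861, -0.0326, 0.1524]
tcp_rot: [0.783, 0.622, -0.0, -0.0]
ft_force: [-0.8, 0.1, 1.1]
finger_gap: -0.0
finger_force: 0.0
```

Run:
```python
from h import *
go(35,-31,180)
```

```text
t 16.93 stand mm [ 46.6 -31.4 152.4] yaw err deg -0.01 F [-0.8 -0.1  1.1] gap -0.0 ff 0.0
-> (35, -31, 180) units [ 0.01 -0.39 -0.92]
```

It moves freely now. I continue towards upright and take a look.

Call:
drive_tool --motion '[0,0,-0.15,-0.1,0,0,0,-0.15,-0.1,0,0,0,-0.15,-0.1,0,0,0,-0.1,-0.1,0,0,0,0,0,0]'

```text
clock: 17.55
tool_pos: [0.5707, -0.029, 0.1648]
tcp_rot: [0.783, 0.622, 0.0, 0.0]
ft_force: [-1.0, -0.6, 1.0]
finger_gap: -0.003
finger_force: 0.0
```

Run:
```python
from h import *
from workcell import r
go(30,-31,180)
c=r.camera("scene"); np.savez("pics/scene0.npz",K=c["camera_matrix"],V=c["view"])
a=cv2.resize(c["pixels"][180:330,250:450,::-1],None,fx=2,fy=2)
b=cv2.resize(r.camera("top")["pixels"][180:330,180:380,::-1],None,fx=2,fy=2)
cv2.imwrite("pics/s5.png",cv2.convertScaleAbs(np.hstack([a,b]),alpha=1.6,beta=15))
```

```text
t 17.55 stand mm [ 30.8 -31.4 164.8] yaw err deg -0.02 F [-0.9 -0.8  1. ] gap -0.2 ff 0.0
-> (30, -31, 180) units [ 0.01 -0.03 -0.51]
```

View pics/s5.png

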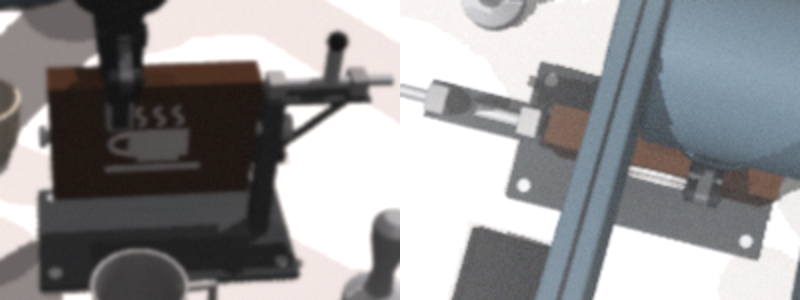

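The cup is upright and facing the guests, with the board still leaning a little to +x. I lift out, straddle the board top near the bolt end and centre it at zero lean.

Call:
drive_tool --motion '[0,0,0.3,0,0,70,0,0,-1,0,70,0,0,-1,0,70,0,0,-0.9,0,70,1,-0.4,0,0,70,1,-0.4,0,0,70,1,-0.3,0,0,70,0,0,1,0,70,0,0,0.9,0,70,0,0,0.6,0,50,0,-0.1,0,0,45,0,-0.1,0,0,40,0,0,0,0,36,0,0,0,0,32.5,0,0,0,0,32.5,0,0,0,0,32.5,0,0,0,0]'

```text
clock: 19.77
tool_pos: [0.5623, 0.0653, 0.1767]
tcp_rot: [0.783, 0.622, 0.0, 0.0]
ft_force: [2.2, -0.5, 0.3]
finger_gap: 0.378
finger_force: 0.6
```

Run:
```python
from h import *
go(1.2,60,175)
```

```text
t 19.77 stand mm [  1.4  58.6 176.7] yaw err deg -0.02 F [2.2 0.  0.3] gap 32.3 ff 0.6
-> (1.2, 60, 175) units [ 0.05 -0.01  0.06]
```

Call:
drive_tool --motion '[45,0,0,0,0,45,0,0,-1,0,45,0,0,-1,0,45,0.5,0,-0.3,0,45,1,0,0,0,45,1,0,0,0,45,0.67,0,0,0,45,0,0,0.6,0,45,0,0,0.6,0,45,0,0,0.58,0,5,0,0,0,0,5,0,0,0,0,5,0,0,0,0,5,0,0,0,0,5,-0.1,0,0,0,5,-0.15,0,0,0,5,-0.15,0,0,0,5,0,0,0,0]'

```text
clock: 22.02
tool_pos: [0.5806, 0.1457, 0.1917]
tcp_rot: [0.783, 0.622, -0.0, 0.0]
ft_force: [3.5, 0.5, -9.7]
finger_gap: 0.169
finger_force: 58.4
```

Run:
```python
from h import *
go(1.2,140,192)
```

```text
t 22.02 stand mm [  1.  141.1 191.7] yaw err deg -0.04 F [ 3.3  1.3 -9.7] gap 14.4 ff 58.4
-> (1.2, 140, 192) units [-0.04  0.01 -0.01]
```

Call:
drive_tool --motion '[5,-0.07,0,0,0,5,-0.06,0,0,0,5,0,0,0,0]'

```text
clock: 22.4
tool_pos: [0.5803, 0.1442, 0.1919]
tcp_rot: [0.783, 0.622, 0.001, -0.001]
ft_force: [6.9, 6.3, -10.9]
finger_gap: 0.176
finger_force: 58.5
```

Run:
```python
from h import *
go(1.2,137,192)
```

```text
t 22.40 stand mm [  1.  139.6 191.9] yaw err deg -0.01 F [  5.3   7.7 -10.9] gap 15.0 ff 58.5
-> (1.2, 137, 192) units [-0.09  0.01 -0.01]
```

The bolt is blocked at the edge with only about 8 N of push, at a lean I put at about +1.5°. I ease off, release, and set about −2°.

Call:
drive_tool --motion '[45,0.1,0,0,0,45,0,0,0,0,45,0,0,-1,0,45,0,0,-0.8,0,45,-1,0,0,0,45,-1,0,0,0,45,-0.67,0,0,0,45,0,0,1,0,45,0,0,1,0,45,0,0,0.3,0,36,0,-0.1,0,0,33,0,0,0,0,33,0,0,0,0,33,0,0,0,0]'

```text
clock: 24.15
tool_pos: [0.5601, 0.0681, 0.1779]
tcp_rot: [0.783, 0.622, 0.001, 0.001]
ft_force: [0.8, -0.1, 1.2]
finger_gap: 0.384
finger_force: 0.5
```

Run:
```python
from h import *
go(-1.8,60,176)
```

```text
t 24.15 stand mm [ -1.5  60.9 177.9] yaw err deg -0.01 F [0.7 0.1 1.2] gap 32.8 ff 0.5
-> (-1.8, 60, 176) units [-0.03 -0.01  0.06]
```

Call:
drive_tool --motion '[45,0,0,0,0,45,0,0,-1,0,45,0,0,-1,0,45,0,0,-0.2,0,45,1,0.1,0,0,45,1,0,0,0,45,0.65,0,0,0,45,0,0,0.9,0,45,0,0,0.83,0,5,0,0,0,0,5,0,0,0,0,5,0,0,0,0,5,0,0,0,0,5,-0.06,0,0,0,5,-0.05,0,0,0,5,0,0,0,0]'

```text
clock: 26.15
tool_pos: [0.5803, 0.1443, 0.1909]
tcp_rot: [0.783, 0.622, 0.002, -0.001]
ft_force: [5.4, 9.6, -11.6]
finger_gap: 0.174
finger_force: 58.5
```

Run:
```python
from h import *
go(1.1,126,192)
```

```text
t 26.15 stand mm [  1.  139.6 190.9] yaw err deg 0.00 F [  3.1  10.6 -11.6] gap 14.8 ff 58.5
-> (1.1, 126, 192) units [-0.45  0.   -0.04]
```

Blocked again. Next is about −5°.

Call:
drive_tool --motion '[45,0.1,0,0,0,45,0,0,0,0,45,0,0,-1,0,45,0,0,-0.8,0,45,-1,0,0,0,45,-1,0,0,0,45,-0.67,0,0,0,45,0,0,1,0,45,0,0,1,0,45,0,0,0.3,0,36,0,-0.09,0,0,33,0,-0.09,0,0,33,0,0,0,0,33,0,0,0,0]'

```text
clock: 27.9
tool_pos: [0.5577, 0.0678, 0.1772]
tcp_rot: [0.783, 0.622, 0.001, 0.001]
ft_force: [2.4, -0.2, 1.3]
finger_gap: 0.387
finger_force: 0.8
```

Run:
```python
from h import *
go(-4.3,60,176)
```

```text
t 27.90 stand mm [ -3.7  60.  177.2] yaw err deg -0.01 F [2.4 0.3 1.3] gap 33.1 ff 0.8
-> (-4.3, 60, 176) units [-0.   -0.02  0.04]
```

Call:
drive_tool --motion '[45,0,0,0,0,45,0,0,-1,0,45,0,0,-1,0,45,0,0,-0.2,0,45,1,0.18,0,0,45,1,0,0,0,45,0.65,0,0,0,45,0,0,0.9,0,45,0,0,0.83,0,5,0,0,0,0,5,0,0,0,0,5,0,0,0,0,5,0,0,0,0,5,-0.06,0,0,0,5,-0.05,0,0,0,5,0,0,0,0]'

```text
clock: 29.9
tool_pos: [0.5794, 0.1409, 0.19]
tcp_rot: [0.783, 0.622, 0.0, -0.0]
ft_force: [4.7, 2.7, -11.9]
finger_gap: 0.177
finger_force: 58.5
```

Run:
```python
from h import *
go(1.1,126,192)
```

```text
t 29.90 stand mm [  1.  136.1 190. ] yaw err deg -0.02 F [  4.    3.7 -11.9] gap 15.1 ff 58.5
-> (1.1, 126, 192) units [-0.34  0.   -0.07]
```

The bolt has entered: 136.1 against only its 3–4 N rub. I continue gently towards home.

Call:
drive_tool --motion '[5,-0.1,0,0,0,5,-0.1,0,0,0,5,0,0,0,0]'

```text
clock: 30.28
tool_pos: [0.5779, 0.1345, 0.19]
tcp_rot: [0.783, 0.622, -0.0, 0.0]
ft_force: [3.5, 1.3, -12.4]
finger_gap: 0.176
finger_force: 58.5
```

Run:
```python
from h import *
go(1.1,126,192)
```

```text
t 30.27 stand mm [  0.9 129.6 190. ] yaw err deg -0.03 F [  3.1   2.1 -12.4] gap 15.0 ff 58.5
-> (1.1, 126, 192) units [-0.12  0.01 -0.07]
```

Call:
drive_tool --motion '[5,-0.06,0,0,0,5,-0.05,0,0,0,5,0,0,0,0]'

```text
clock: 30.65
tool_pos: [0.5771, 0.1315, 0.19]
tcp_rot: [0.783, 0.622, -0.0, -0.0]
ft_force: [3.7, 1.3, -14.1]
finger_gap: 0.17
finger_force: 58.5
```

Call:
drive_tool --motion '[5,-0.04,0,0,0,5,0,0,0,0]'

```text
clock: 30.9
tool_pos: [0.5769, 0.1304, 0.19]
tcp_rot: [0.783, 0.622, -0.0, -0.0]
ft_force: [3.9, 3.3, -14.6]
finger_gap: 0.176
finger_force: 58.5
```

Run:
```python
from h import *
go(1.1,126,192)
```

```text
t 30.90 stand mm [  0.8 125.4 190. ] yaw err deg -0.02 F [  3.    4.1 -14.6] gap 15.0 ff 58.5
-> (1.1, 126, 192) units [ 0.02  0.01 -0.07]
```

Call:
drive_tool --motion '[5,-0.03,0,0,0,5,0,0,0,0]'

```text
clock: 31.15
tool_pos: [0.5768, 0.1303, 0.19]
tcp_rot: [0.783, 0.622, 0.0, -0.0]
ft_force: [4.7, 4.7, -14.8]
finger_gap: 0.179
finger_force: 58.5
```

Run:
```python
from h import *
go(1.1,126,192)
```

```text
t 31.15 stand mm [  0.8 125.2 190. ] yaw err deg -0.01 F [  3.5   5.7 -14.8] gap 15.3 ff 58.5
-> (1.1, 126, 192) units [ 0.03  0.01 -0.07]
```

Home: motion has stopped at 125.2 while the force rises. I relax slightly, release, rise and look.

Call:
drive_tool --motion '[5,0.03,0,0,0,45,0,0,0,0,45,0,0,0,0,45,0,0,0,0,45,0,0,-1,0,45,0,0,-1,0,45,0,0,-1,0,45,1,-1,0,0,45,1,-1,0,0,45,1,-1,0,0,45,1,-1,0,0,45,0,0,0,0,45,0,0,0,0]'

```text
clock: 32.78
tool_pos: [0.4876, 0.2743, 0.2807]
tcp_rot: [0.783, 0.622, 0.0, 0.0]
ft_force: [-0.0, -0.1, -0.1]
finger_gap: 0.528
finger_force: 0.0
```

Run:
```python
from h import *
from workcell import r
tool()
c=r.camera("scene");a=cv2.resize(c["pixels"][160:400,130:480,::-1],(437,300))
t=r.camera("top");b=cv2.resize(t["pixels"][200:300,180:300,::-1],(360,300))
cv2.imwrite("pics/end.png",cv2.convertScaleAbs(np.hstack([a,b]),alpha=1.6,beta=15))
s=np.load("s.npy")
for y in(.126,.13): print(y,(proj(t["camera_matrix"],t["view"],s2w(s,np.array([0.0012,y,.22])))[0]-[180,200])*3+[437,0])
```

```text
t 32.77 stand mm [-118.7  245.4  280.7] yaw err deg 0.02 F [-0.  -0.1 -0.1] gap 45.1 ff 0.0
0.126 [580.66735201 105.54815872]
0.13 [572.6317375  103.63628249]
```

View pics/end.png

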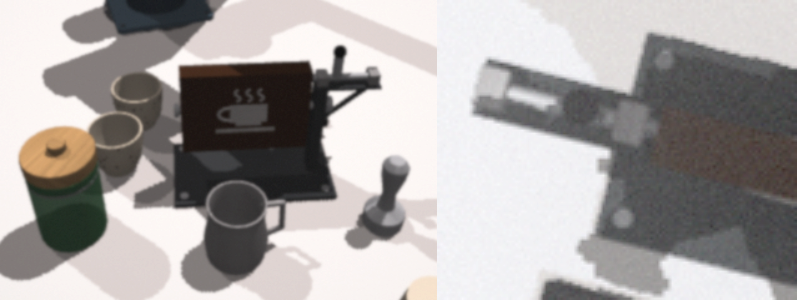

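The cup is upright towards the guests. The knob ball in the top crop is at (579,104), against (581,106) expected when home, and everything else stands untouched.

```bash
python3 -c "
from workcell import r
print(r.sign_off())"
```

```text
the job is handed in; nothing more can be done
None
```

The job is handed in at about 33 s: the board is turned with the cup upright towards the guests, and the bolt is fully home after two gentle blocked tries (at most about 11 N on the bolt). While turning the board the closed fingers jammed on its edge once at about 20 N, so I backed off; the cups, tamper, canister, pitcher and spoon rest were not touched.

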